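Put the lint roller back in its cradle

ROBOT

A 6-joint arm with a two-finger parallel gripper is mounted at the origin on the work surface. World frame = base frame: x ahead of the robot, y to its left, z up, the work surface at z = 0. Lengths are in m, angles in rad, forces in N, time in s.
With the tool pointing down it reaches from about 0.325 to 0.775 m from the base axis. Payload 9.3 kg.
Tool frame: the origin (TCP) lies at the very end of the fingers, on their centre line; the grasp point (between the pads) lies 19 mm behind it; z points along the fingers, x is the direction in which the jaws open and shut, and the axes are right-handed (so a half turn about z gives the same grasp; the last joint's range is limited). The gripper opens to 85 mm and grips with 20 to 120 N. Pads are 22 mm wide; open, the fingers measure 114 mm over their backs; the gripper's body (76 mm by 85 mm) begins 54 mm behind the grasp point. The pads swing forward as they close: fully open they stand 13 mm farther back than shut.
Start: joints at [-1.26, 0.259, 0.021, 1.334, 0, 1.418], TCP at [0.246, -0.492, 0.231] pointing down, gripper open.
Joint ranges: [-3.04, 3.04], [-0.91, 1.82], [-1.04, 1.36], [-1.92, 1.95], [-1.52, 1.45], [-3.14, 3.14]. Speed limits (rad/s): [2.22, 2.22, 2.79, 3.14, 3.14, 3.14].

INTERFACE

Orientations are given as a rotation vector (axis times angle).
In Python, from station import env gives the robot as it stands.
- The arm moves only by the tool step_arm, never from a script. Its argument "targets" is a list of rows, each an object of numbers: "rx", "ry", "rz": the turn, a rotation vector about the tool's x, y, z as a fraction of full scale; "tx", "ty", "tz": the shift along the tool's x, y, z as a fraction of full scale; "fingers": the closure in counts, from 0 (fully open) to 255 (shut). In form: [{"rx": .., "ry": .., "rz": .., "tx": .., "ty": .., "tz": .., "fingers": ..}, ...]. A call has 1 to 20 rows; each row shifts and turns the commanded pose from where the row before left it, along the tool's axes as they then stand; what a row does not reach is not made up. Full scale, the value 1, is 100 mm for a shift and 45 degrees for a turn. A row lasts 1/8 s, in which the tool goes at most 62.5 mm and 10.7 degrees, less where a joint would pass 70% of its speed; a pose out of reach is approached as far as the arm can. A call with a number of a shift or a turn outside -1 to 1 is refused whole. A call with a gripper value outside its range is refused whole. The fingers move at their own pace and stop on an object; "newtons" is the grip in N (left out, the last holds). Time passes only in rows, so rows that do not move let the fingers close. It gives the time, the measured TCP pose, the force and the opening at its end, in the units of the state.
- env.get_state(): the state, without advancing time (a new reading comes with each control period).
- env.snapshot(name): name is "side" or "top"; returns a dict with "img" (420x560x3 uint8, red, green, blue), "fx", "fy", "cx", "cy" (pixels), "R" (3x3) and "t" (3): a world point X has camera coordinates R X + t. Camera axes: x right, y down, z forward; pixel columns grow to the right and rows downward; lengths in m; the calibration is good to about 2 mm. A picture is of the moment at which its call begins. There is no depth.
- env.hand_in(): hands the job in, once; it reports no verdict.
The state is a dict: "t": time; "joint_pos": joint angles; "joint_vel": joint speeds; "joint_efforts": joint torques, N m; "tcp_pos": TCP position; "orientation": TCP orientation; "contact_force": force on the tool from outside, world axes, zero at the start; "wrist_torque": the same for the moment, N m; "grip_width": finger opening in m.
Only numpy, scipy, OpenCV 4.12 (cv2) and the standard library are available. Lean on these libraries where they do the work, as an engineer would, in place of code of your own. Each camera call takes 0.05 s, during which the arm holds its last target. There are 200 camera calls.

TASK

On the folding table of the laundry room, put the blue-handled lint roller back into the empty blue cradle so that it lies along the cradle with its head in one notch and its foot in the other, its handle midway between them (either way round). Lower it until it rests in the notches and let it settle there a moment before letting go; do not drop it in. Leave the red and the yellow lint rollers where they are.

Things in the scene. Friction and masses are not known exactly. Their poses are not given: they have to be found in the camera images.
- roller_blue: Loose lint roller lying level on the table, blue handle, ~170 g, can roll. Round sections on one axis, x, pointing to the head: blue foot d 50 mm, x -65 to -35; bare blue handle d 28 mm, x -35 to 35 (grip here); white head d 50 mm, x 35 to 125. Origin: on the axis, middle of handle, near the centre of mass, 25 mm above the table. Lies roughly along world y. y, z axes turn as it rolls.
- cradle_blue: Empty blue cradle fixed to the table. Base 190 (x) x 84 (y) x 8 mm; two 90-degree V-notches along x, open upwards, centred at x = -55 and 55, each 24 long, 68 wide at the mouth, wall tops 46 and bottom 12 mm above the table; open between them. Origin: centre of underside; x along it, z up. A seated roller (either way round) has its axis along x, 47 mm up, handle middle over the origin.
- roller_red: Bystander lint roller lying on the table, nearer to or farther from the robot than the blue one: same shape, size, origin and axes as roller_blue, but with a red handle and foot. Not to be moved.
- roller_yellow: Bystander lint roller resting in the yellow cradle (same make as the blue one, on the other side of the table): same shape, size, origin and axes as roller_blue, but with a yellow handle and foot. Not to be moved.

How it is judged:
By the outcome, as a careful person would: the job done as asked, in the order asked, and still so for the second after the job is handed in, with the robot touching nothing.
It also fails if it takes over 38 s, if anything falls off the work surface, if the arm or the gripper's body presses on something with over 40 N, if the wrist force passes 120 N, or if a joint passes its speed limit or range.

## Working session

There is one attempt and no reset: what is moved stays moved. The work goes in short steps, Python scripts to look and compute and a tool call to move; the robot and the scene stay as the last step left them, time stands still between calls to the robot, and variables do not carry over. Pictures are saved under pics/ and viewed, about 8 in all and at most 12, crops included, and the job is handed in when it is done.

Besides the shell and the picture viewer there is one more tool, called as name(argument=value, ...) on one line, values as JSON. step_arm: Moves the arm, as the interface text tells. Shift numbers are shares of 100 mm and turn numbers shares of 45 degrees, none past 1 either way. Its arguments: {"type":"object","properties":{"targets":{"type":"array","items":{"type":"object","properties":{"rx":{"type":"number"},"ry":{"type":"number"},"rz":{"type":"number"},"tx":{"type":"number"},"ty":{"type":"number"},"tz":{"type":"number"},"fingers":{"type":"number"}}}},"newtons":{"type":"number"}},"required":["targets"]}

```bash
mkdir -p pics; ls; python3 - <<'E'
from station import env
import cv2,numpy as np
s=env.get_state();print({k:np.round(v,3).tolist() for k,v in s.items()})
for n in("top","side"):
    d=env.snapshot(n);cv2.imwrite(f"pics/{n}0.png",d["img"][:,:,::-1])
    np.savez(f"{n}0.npz",**d)
    print(n,d["fx"],d["fy"],d["cx"],d["cy"],np.round(d["R"],3).tolist(),np.round(d["t"],3), np.round(-np.array(d["R"]).T@d["t"],3))
E
```

```text
pics
{'t': 0.0, 'joint_pos': [-1.26, 0.259, 0.021, 1.334, 0.0, 1.418], 'joint_vel': [0.001, -0.0, 0.0, 0.0, 0.001, 0.0], 'joint_efforts': [-0.002, -55.565, 34.452, 0.014, -0.0, 0.0], 'tcp_pos': [0.246, -0.492, 0.231], 'orientation': [-2.672, 1.651, 0.002], 'contact_force': [0.123, 0.453, 0.735], 'wrist_torque': [-0.007, 0.002, -0.013], 'grip_width': 0.086}
top 441.0509362410559 441.0509362410559 275.279345337269 216.60675883199744 [[0.017, -1.0, -0.007], [-0.991, -0.016, -0.135], [0.135, 0.009, -0.991]] [0.003 0.526 0.941] [0.395 0.003 1.003]
side 528.5087795245316 528.5087795245316 279.848969173274 205.84029130494838 [[-0.999, -0.048, -0.018], [-0.021, 0.694, -0.72], [0.047, -0.719, -0.694]] [0.546 0.04  1.188] [0.491 0.852 0.863]
```

View pics/top0.png

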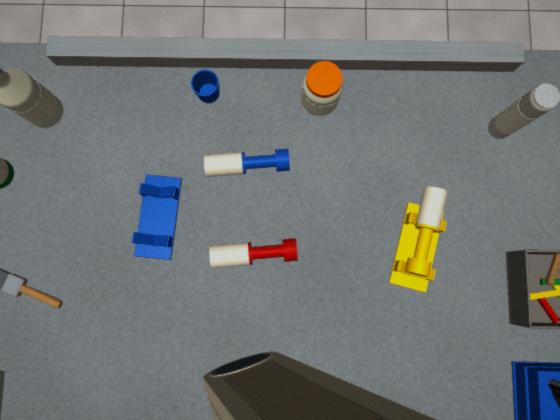

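View pics/side0.png

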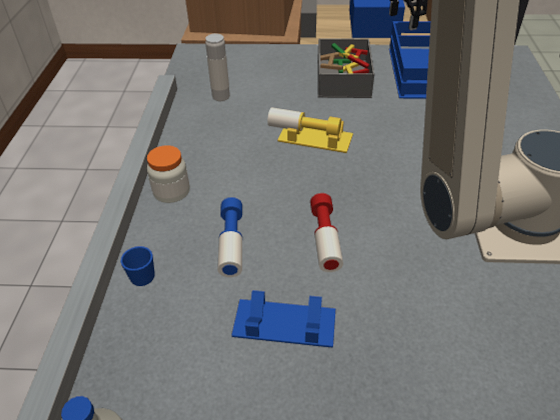

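The top view shows the blue roller with its white head at (224,164) and its foot at (283,160). The empty blue cradle is at (158,217), the red roller at (253,253) and the yellow one at (420,240). In the side view the blue roller runs from (231,207) to (230,265), and the cradle is at (285,318).

```bash
cat > h.py <<'E'
import numpy as np,cv2
def load(n): return dict(np.load(n))
def ray(d,p):
    R=np.array(d["R"]);c=-R.T@d["t"]
    v=R.T@np.array([(p[0]-d["cx"])/d["fx"],(p[1]-d["cy"])/d["fy"],1.]);return c,v/np.linalg.norm(v)
def plane(d,p,z):
    c,v=ray(d,p);return c+v*(z-c[2])/v[2]
def tri(d1,p1,d2,p2):
    (a,u),(b,v)=ray(d1,p1),ray(d2,p2)
    s=np.linalg.lstsq(np.c_[u,-v],b-a,rcond=None)[0]
    P,Q=a+s[0]*u,b+s[1]*v;return (P+Q)/2,np.linalg.norm(P-Q)
def proj(d,X):
    q=np.array(d["R"])@X+d["t"];return np.array([d["fx"]*q[0]/q[2]+d["cx"],d["fy"]*q[1]/q[2]+d["cy"]])
def mask(d,col,roi):
    h=cv2.cvtColor(d["img"],cv2.COLOR_RGB2HSV)
    m=cv2.inRange(h,(105,120,40),(130,255,255)) if col=="b" else cv2.inRange(h,(0,0,140),(179,80,255))
    o=np.zeros_like(m);x0,y0,x1,y1=roi;o[y0:y1,x0:x1]=m[y0:y1,x0:x1];return o
E
python3 - <<'E'
from h import *
T,S=load("top0.npz"),load("side0.npz")
for d,n,rr,cr in((T,"top",(195,140,300,185),(125,165,190,270)),(S,"side",(210,190,250,285),(225,280,345,355))):
    for c in"bw":
        m=mask(d,c,rr);ax=m.sum(0 if n=="top" else 1)//255
        i=np.nonzero(ax)[0];print(n,c,i.min(),i.max(),ax[i].tolist())
        mo=cv2.moments(m,True);print(mo["m10"]/mo["m00"],mo["m01"]/mo["m00"])
    m=mask(d,"b",cr);print("cradle",cv2.minAreaRect(cv2.findNonZero(m)))
    cv2.imwrite(f"pics/c_{n}.png",cv2.resize(d["img"][cr[1]:cr[3],cr[0]:cr[2],::-1],None,fx=5 if n=="top" else 6,fy=5 if n=="top" else 6,interpolation=cv2.INTER_CUBIC))
a=cv2.imread("pics/c_top.png");b=cv2.imread("pics/c_side.png");b=cv2.resize(b,None,fx=.66,fy=.66)
W=np.zeros((max(a.shape[0],b.shape[0]),a.shape[1]+b.shape[1],3),np.uint8);W[:a.shape[0],:a.shape[1]]=a;W[:b.shape[0],a.shape[1]:]=b
print(a.shape,b.shape);cv2.imwrite("pics/cr.png",W)
E
```

```text
top b 242 289 [13, 21, 19, 16, 12, 12, 12, 12, 12, 13, 12, 12, 12, 12, 12, 12, 12, 12, 12, 12, 12, 12, 13, 12, 12, 12, 12, 12, 12, 12, 12, 12, 13, 17, 19, 21, 22, 22, 22, 22, 22, 22, 22, 22, 22, 22, 20, 10]
267.6891334250344 160.6671251719395
top w 203 289 [11, 17, 19, 20, 20, 20, 20, 20, 20, 21, 21, 21, 21, 21, 20, 20, 20, 20, 20, 20, 20, 20, 21, 21, 21, 21, 20, 20, 20, 20, 20, 20, 20, 20, 20, 20, 21, 20, 20, 4, 1]
222.49104859335037 163.31841432225065
cradle ((155.34498596191406, 216.41265869140625), (41.10291290283203, 83.3292236328125), 7.594643592834473)
side b 198 274 [9, 14, 17, 18, 19, 20, 21, 21, 21, 21, 21, 21, 21, 21, 21, 21, 21, 21, 21, 19, 18, 16, 13, 12, 12, 12, 12, 12, 12, 12, 12, 12, 13, 6, 5, 2, 1, 4, 10, 12, 14, 14, 14, 14, 13, 9, 4]
230.65832106038292 222.18851251840942
side w 198 264 [1, 7, 13, 16, 18, 19, 21, 21, 21, 21, 22, 21, 21, 21, 21, 22, 22, 22, 22, 22, 22, 22, 22, 22, 22, 22, 22, 22, 22, 22, 22, 22, 18, 9, 5]
229.74776119402986 247.55373134328357
cradle ((284.37225341796875, 317.40130615234375), (101.2795639038086, 48.830841064453125), 6.072456359863281)
(525, 325, 3) (297, 475, 3)
```

View pics/cr.png

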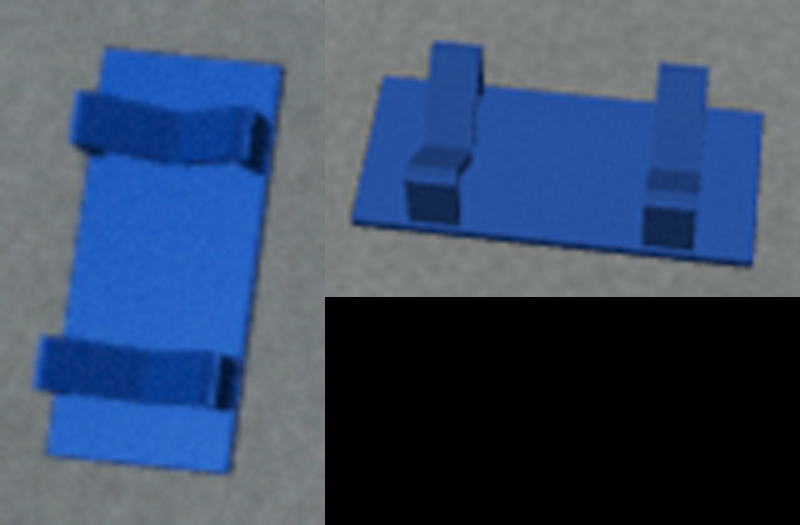

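Cradle base corners in the crop (top part): (105,47), (283,65), (232,472), (47,458). The matching corners in the side part are (383,77), (352,220), (752,260) and (763,114). Both V walls are visible.

```bash
python3 - <<'E'
from h import *
from station import env
T,S=load("top0.npz"),load("side0.npz")
tp=np.array([(105,47),(283,65),(232,472),(47,458),(250,108)])/5-.5+[125,165]
sp=(np.array([(352,220),(383,77),(763,114),(752,260),(432,42)])-[325,0])/3.96-.5+[225,280]
P=[]
for a,b in zip(tp,sp):
    X,e=tri(T,a,S,b);print("tri",np.round(X,4),"gap",round(e,4),"top@8mm",np.round(plane(T,a,.008)[:2],4),"side@8",np.round(plane(S,b,.008)[:2],4));P.append((plane(T,a,.008)+plane(S,b,.008))/2)
P=np.array(P)[:4];c=P.mean(0);v=(P[0]+P[1]-P[2]-P[3])/2
print("cradle",c,"len",np.linalg.norm(v),"wid",np.linalg.norm(P[0]+P[3]-P[1]-P[2])/2,"yaw",np.degrees(np.arctan2(v[1],v[0])))
for n,rr in(("top",(195,140,300,185)),("side",(210,190,250,285))):
    d=T if n=="top" else S
    m=mask(d,"b",rr)
    if n=="top":
        h=m.copy();h[:,:249]=0;h[:,273:]=0;f=m.copy();f[:,:277]=0
    else:
        h=m.copy();h[:221]=0;h[230:]=0;f=m.copy();f[220:]=0
    mo=lambda m:(lambda q:np.array([q["m10"],q["m01"]])/q["m00"])(cv2.moments(m,True))
    l=cv2.fitLine(cv2.findNonZero(h),cv2.DIST_L2,0,.01,.01).ravel();print(n,"handle",mo(h),"foot",mo(f))
    if n=="top":
        ft=mo(f); at=lambda u:(u,l[3]+(u-l[2])*l[1]/l[0])
        E=[plane(T,at(u),.025) for u in(202.6,242.5,276,289.8)];print(np.round(E,4).tolist())
        D=E[0]-E[3];print("len",np.linalg.norm(D),"axis yaw",np.degrees(np.arctan2(D[1],D[0])));u=D/np.linalg.norm(D)
        m2=mo(m|mask(d,"w",rr));print("origin est: from ends",(E[0]+E[3])/2-.03*u,"from handle",(E[1]+E[2])/2)
    else:print("foot tri",tri(T,ft,S,mo(f)),"expected foot z .025")
E
```

```text
tri [0.6238 0.3146 0.0061] gap 0.0027 top@8mm [0.6247 0.314 ] side@8 [0.6221 0.3161]
tri [0.6172 0.2318 0.0054] gap 0.0017 top@8mm [0.6175 0.2312] side@8 [0.616  0.2339]
tri [0.4288 0.2466 0.0043] gap 0.0029 top@8mm [0.4301 0.2455] side@8 [0.4276 0.2494]
tri [0.4349 0.3298 0.0069] gap 0.0002 top@8mm [0.4349 0.3294] side@8 [0.4349 0.3305]
tri [0.5897 0.2371 0.0423] gap 0.0008 top@8mm [0.5971 0.2455] side@8 [0.5934 0.2115]
cradle [0.52598016 0.28125425 0.008     ] len 0.18881928526421324 wid 0.08275603346888467 yaw -4.520164848115196
top handle [260.47931034 161.25172414] foot [282.7195572  159.68634686]
[[0.6378, 0.1794, 0.025], [0.6492, 0.0888, 0.025], [0.6588, 0.0127, 0.025], [0.6628, -0.0187, 0.025]]
len 0.19964636311429124 axis yaw 97.18709693656146
origin est: from ends [0.65404652 0.05057272 0.025     ] from handle [0.65402398 0.05075128 0.025     ]
side handle [230.5 225. ] foot [231.06855792 208.90070922]
foot tri (array([ 0.65835326, -0.00259041,  0.02471669]), np.float64(0.0010536202877938212)) expected foot z .025
```

step_arm(targets=[{"tx": -0.23,"ty": -0.47,"fingers": 0},{"tx": -0.23,"ty": -0.47,"fingers": 0},{"tx": -0.23,"ty": -0.47,"fingers": 0},{"tx": -0.23,"ty": -0.47,"fingers": 0},{"tx": -0.23,"ty": -0.47,"fingers": 0},{"tx": -0.23,"ty": -0.47,"fingers": 0},{"tx": -0.23,"ty": -0.47,"fingers": 0},{"tx": -0.23,"ty": -0.47,"fingers": 0},{"tx": -0.23,"ty": -0.47,"fingers": 0},{"tx": -0.23,"ty": -0.47,"fingers": 0},{"tx": -0.23,"ty": -0.47,"fingers": 0},{"tx": -0.23,"ty": -0.47,"fingers": 0},{"tx": -0.23,"ty": -0.44,"fingers": 0}])

```text
validation failed for argument at $.ta...
```

step_arm(targets=[{"rz": -0.19,"tz": 0.1,"fingers": 0},{"rz": -0.19,"tz": 0.1,"fingers": 0},{"rz": -0.19,"tz": 0.1,"fingers": 0},{"rz": -0.19,"tz": 0.1,"fingers": 0},{"rz": -0.19,"tz": 0.1,"fingers": 0},{"rz": -0.19,"tz": 0.1,"fingers": 0},{"rz": -0.19,"tz": 0.1,"fingers": 0},{"rz": -0.19,"tz": 0.1,"fingers": 0},{"fingers": 0},{"fingers": 0}])

```text
validation failed for argument at $.ta...
```

```bash
python3 - <<'E'
from h import *
from station import env
from scipy.spatial.transform import Rotation as Ro
s=env.get_state();R=Ro.from_rotvec(s["orientation"]).as_matrix()
print(s["t"],np.round(s["tcp_pos"],4),np.degrees(np.arctan2(R[1,0],R[0,0])),R[:,2],np.round(s["joint_pos"],3))
a=[env.snapshot(n) for n in("top","side")]
np.savez("top1.npz",**a[0]);np.savez("side1.npz",**a[1])
T=load("top0.npz");rr=(195,140,300,185)
for u in(1,):
    w,b=mask(T,"w",rr),mask(T,"b",rr);b[:,:277]=0;w[:,242:]=0
    mid=lambda m:np.array([np.nonzero(m.any(0))[0].mean(),np.nonzero(m.any(1))[0].mean()])
    A=[plane(T,mid(m),.025) for m in(w,b)];D=A[0]-A[1];print("axis yaw ends",np.degrees(np.arctan2(D[1],D[0])),np.round(A,4))
v=[a[0]["img"][110:250,170:350],a[1]["img"][130:290,140:345]]
v=[cv2.resize(i,(400,400*i.shape[0]//i.shape[1]),interpolation=cv2.INTER_CUBIC) for i in v]
W=np.zeros((max(i.shape[0] for i in v),800,3),np.uint8)
for k,i in enumerate(v):W[:i.shape[0],400*k:400*k+400]=i
cv2.imwrite("pics/g1.png",W[:,:,::-1])
E
```

```text
0.1 [ 0.246  -0.4917  0.2307] -63.42741910822286 [-3.37862425e-04  1.13420808e-03 -9.99999300e-01] [-1.26   0.259  0.021  1.334  0.     1.418]
axis yaw ends 94.26013712903205 [[ 0.6489  0.1355  0.025 ]
 [ 0.6593 -0.0033  0.025 ]]
```

View pics/g1.png

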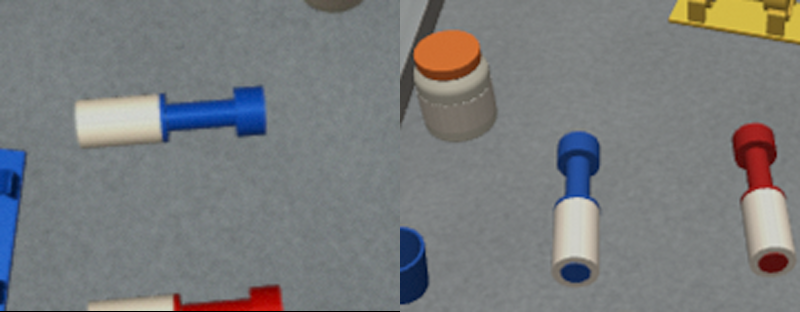

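The arm hasn't moved because the call was refused, so I'll send rows with all fields. In this picture the blue roller's axis runs from (119,120) at the head to (250,111) at the foot. That gives a yaw of about 95°, so the tool yaw should be 5°.

step_arm(targets=[{"rx": 0,"ry": 0,"rz": 0,"tx": -0.23,"ty": -0.47,"tz": 0,"fingers": 0},{"rx": 0,"ry": 0,"rz": 0,"tx": -0.23,"ty": -0.47,"tz": 0,"fingers": 0},{"rx": 0,"ry": 0,"rz": 0,"tx": -0.23,"ty": -0.47,"tz": 0,"fingers": 0},{"rx": 0,"ry": 0,"rz": 0,"tx": -0.23,"ty": -0.47,"tz": 0,"fingers": 0},{"rx": 0,"ry": 0,"rz": 0,"tx": -0.23,"ty": -0.47,"tz": 0,"fingers": 0},{"rx": 0,"ry": 0,"rz": 0,"tx": -0.23,"ty": -0.47,"tz": 0,"fingers": 0},{"rx": 0,"ry": 0,"rz": 0,"tx": -0.23,"ty": -0.47,"tz": 0,"fingers": 0},{"rx": 0,"ry": 0,"rz": 0,"tx": -0.23,"ty": -0.47,"tz": 0,"fingers": 0},{"rx": 0,"ry": 0,"rz": 0,"tx": -0.23,"ty": -0.47,"tz": 0,"fingers": 0},{"rx": 0,"ry": 0,"rz": 0,"tx": -0.23,"ty": -0.47,"tz": 0,"fingers": 0},{"rx": 0,"ry": 0,"rz": 0,"tx": -0.23,"ty": -0.47,"tz": 0,"fingers": 0},{"rx": 0,"ry": 0,"rz": 0,"tx": -0.23,"ty": -0.47,"tz": 0,"fingers": 0},{"rx": 0,"ry": 0,"rz": 0,"tx": -0.23,"ty": -0.44,"tz": 0,"fingers": 0}], newtons=40)

```text
t: 1.82
tcp_pos: [0.6569, 0.0491, 0.231]
orientation: [2.673, -1.651, -0.0]
contact_force: [0.4, -0.2, 0.4]
grip_width: 0.0853
```

step_arm(targets=[{"rx": 0,"ry": 0,"rz": -0.19,"tx": 0,"ty": 0,"tz": 0.1,"fingers": 0},{"rx": 0,"ry": 0,"rz": -0.19,"tx": 0,"ty": 0,"tz": 0.1,"fingers": 0},{"rx": 0,"ry": 0,"rz": -0.19,"tx": 0,"ty": 0,"tz": 0.1,"fingers": 0},{"rx": 0,"ry": 0,"rz": -0.19,"tx": 0,"ty": 0,"tz": 0.1,"fingers": 0},{"rx": 0,"ry": 0,"rz": -0.19,"tx": 0,"ty": 0,"tz": 0.1,"fingers": 0},{"rx": 0,"ry": 0,"rz": -0.19,"tx": 0,"ty": 0,"tz": 0.1,"fingers": 0},{"rx": 0,"ry": 0,"rz": -0.19,"tx": 0,"ty": 0,"tz": 0.1,"fingers": 0},{"rx": 0,"ry": 0,"rz": -0.19,"tx": 0,"ty": 0,"tz": 0.1,"fingers": 0},{"rx": 0,"ry": 0,"rz": 0,"tx": 0,"ty": 0,"tz": 0,"fingers": 0}])

```text
t: 2.95
tcp_pos: [0.6556, 0.0475, 0.1503]
orientation: [-3.139, -0.135, 0.003]
contact_force: [-0.6, -0.1, 0.2]
grip_width: 0.0852
```

```bash
cat > look.py <<'E'
import sys
from h import *
from station import env
from scipy.spatial.transform import Rotation as Ro
def look(k,ra,rb):
    s=env.get_state();R=Ro.from_rotvec(s["orientation"]).as_matrix()
    print(s["t"],np.round(s["tcp_pos"],4),"yaw",np.degrees(np.arctan2(R[1,0],R[0,0])),np.round(R[:,2],3),np.round(s["joint_pos"],3),s["contact_force"],s["grip_width"])
    a=[env.snapshot(n) for n in("top","side")]
    np.savez(f"top{k}.npz",**a[0]);np.savez(f"side{k}.npz",**a[1])
    v=[a[0]["img"][ra[1]:ra[3],ra[0]:ra[2]],a[1]["img"][rb[1]:rb[3],rb[0]:rb[2]]]
    v=[cv2.resize(i,(400,400*i.shape[0]//i.shape[1]),interpolation=cv2.INTER_CUBIC) for i in v]
    W=np.zeros((max(i.shape[0] for i in v),800,3),np.uint8)
    for j,i in enumerate(v):W[:i.shape[0],400*j:400*j+400]=i
    cv2.imwrite(f"pics/g{k}.png",W[:,:,::-1]);return s,a
E
python3 -c "
from look import *
look(2,(170,80,350,250),(140,100,345,290))"
```

```text
2.95 [0.6556 0.0475 0.1503] yaw 4.917954512298258 [-0.002  0.    -1.   ] [-0.055  0.473  0.143  1.243  0.     1.43 ] [-0.5582068  -0.06872896  0.21701927] 0.08518446125426346
```

View pics/g2.png

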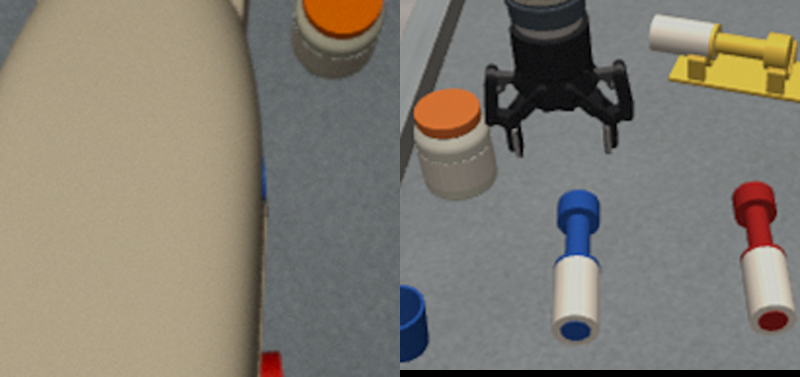

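The side view shows the open gripper straddling the line of the blue handle from above, with fingers at (517,150) and (608,148) and the handle at (578,235). The handle is about 3.5 mm further along +y than the tool. I'll correct for that and descend to TCP z ≈ 9 mm.

step_arm(targets=[{"rx": 0,"ry": 0,"rz": 0,"tx": -0.013,"ty": -0.036,"tz": 0.2,"fingers": 0},{"rx": 0,"ry": 0,"rz": 0,"tx": 0,"ty": 0,"tz": 0.3,"fingers": 0},{"rx": 0,"ry": 0,"rz": 0,"tx": 0,"ty": 0,"tz": 0.3,"fingers": 0},{"rx": 0,"ry": 0,"rz": 0,"tx": 0,"ty": 0,"tz": 0.3,"fingers": 0},{"rx": 0,"ry": 0,"rz": 0,"tx": 0,"ty": 0,"tz": 0.2,"fingers": 0},{"rx": 0,"ry": 0,"rz": 0,"tx": 0,"ty": 0,"tz": 0.11,"fingers": 0},{"rx": 0,"ry": 0,"rz": 0,"tx": 0,"ty": 0,"tz": 0,"fingers": 0},{"rx": 0,"ry": 0,"rz": 0,"tx": 0,"ty": 0,"tz": 0,"fingers": 0}])

```text
t: 4.05
tcp_pos: [0.6551, 0.051, 0.0113]
orientation: [3.139, 0.135, 0.002]
contact_force: [0.4, 0.5, 0.3]
grip_width: 0.0855
```

```bash
python3 -c "
from look import *
look(3,(170,80,350,250),(180,150,300,280))"
```

```text
4.05 [0.6551 0.051  0.0113] yaw 4.942179675487757 [ 0.002 -0.    -1.   ] [-0.05   0.566 -0.071  0.932  0.     1.435] [0.38492023 0.48552154 0.27417843] 0.08550406293408983
```

View pics/g3.png

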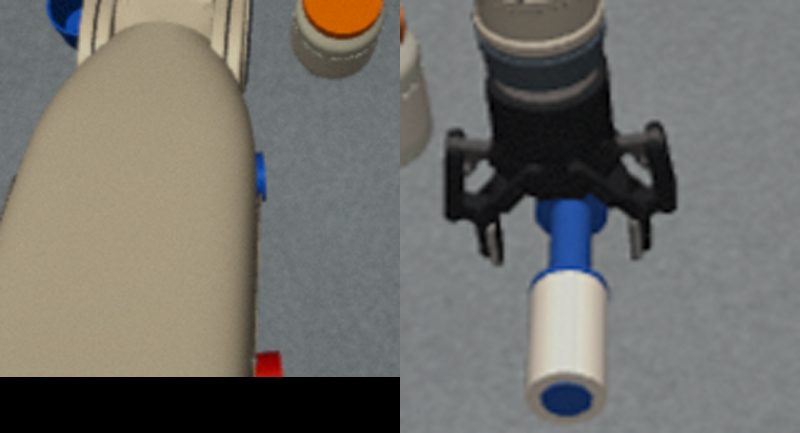

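The fingers at (492,262) and (637,255) straddle the handle at (570,245), centred on it. Closing.

step_arm(targets=[{"rx": 0,"ry": 0,"rz": 0,"tx": 0,"ty": 0,"tz": 0.03,"fingers": 0},{"rx": 0,"ry": 0,"rz": 0,"tx": 0,"ty": 0,"tz": 0,"fingers": 255},{"rx": 0,"ry": 0,"rz": 0,"tx": 0,"ty": 0,"tz": 0,"fingers": 255},{"rx": 0,"ry": 0,"rz": 0,"tx": 0,"ty": 0,"tz": 0,"fingers": 255},{"rx": 0,"ry": 0,"rz": 0,"tx": 0,"ty": 0,"tz": 0,"fingers": 255},{"rx": 0,"ry": 0,"rz": 0,"tx": 0,"ty": 0,"tz": 0,"fingers": 255},{"rx": 0,"ry": 0,"rz": 0,"tx": 0,"ty": 0,"tz": 0,"fingers": 255},{"rx": 0,"ry": 0,"rz": 0,"tx": 0,"ty": 0,"tz": 0,"fingers": 255}], newtons=50)

```text
t: 5.15
tcp_pos: [0.6545, 0.0509, 0.0075]
orientation: [3.139, 0.136, 0.0]
contact_force: [-1.9, -0.0, 3.7]
grip_width: 0.0266
```

step_arm(targets=[{"rx": 0,"ry": 0,"rz": 0,"tx": 0,"ty": 0,"tz": -0.1,"fingers": 255},{"rx": 0,"ry": 0,"rz": 0,"tx": 0,"ty": 0,"tz": -0.2,"fingers": 255},{"rx": 0,"ry": 0,"rz": 0,"tx": 0,"ty": 0,"tz": -0.3,"fingers": 255},{"rx": 0,"ry": 0,"rz": 0,"tx": 0,"ty": 0,"tz": -0.3,"fingers": 255},{"rx": 0,"ry": 0,"rz": 0,"tx": 0,"ty": 0,"tz": -0.3,"fingers": 255},{"rx": 0,"ry": 0,"rz": 0,"tx": 0,"ty": 0,"tz": -0.2,"fingers": 255},{"rx": 0,"ry": 0,"rz": 0,"tx": -0.1,"ty": -0.2,"tz": 0,"fingers": 255},{"rx": 0,"ry": 0,"rz": 0,"tx": -0.18,"ty": -0.4,"tz": 0,"fingers": 255},{"rx": 0,"ry": 0,"rz": 0,"tx": -0.18,"ty": -0.4,"tz": 0,"fingers": 255},{"rx": 0,"ry": 0,"rz": 0,"tx": -0.18,"ty": -0.4,"tz": 0,"fingers": 255},{"rx": 0,"ry": 0,"rz": 0,"tx": -0.18,"ty": -0.4,"tz": 0,"fingers": 255},{"rx": 0,"ry": 0,"rz": 0,"tx": -0.18,"ty": -0.4,"tz": 0,"fingers": 255},{"rx": 0,"ry": 0,"rz": 0,"tx": -0.08,"ty": -0.2,"tz": 0,"fingers": 255}])

```text
t: 6.78
tcp_pos: [0.5236, 0.2828, 0.1467]
orientation: [3.138, 0.14, -0.002]
contact_force: [-0.4, -0.6, -3.1]
grip_width: 0.0263
```

step_arm(targets=[{"rx": 0,"ry": 0,"rz": -0.1,"tx": 0,"ty": 0,"tz": 0,"fingers": 255},{"rx": 0,"ry": 0,"rz": -0.18,"tx": 0,"ty": 0,"tz": 0,"fingers": 255},{"rx": 0,"ry": 0,"rz": -0.18,"tx": 0,"ty": 0,"tz": 0,"fingers": 255},{"rx": 0,"ry": 0,"rz": -0.18,"tx": 0,"ty": 0,"tz": 0,"fingers": 255},{"rx": 0,"ry": 0,"rz": -0.18,"tx": 0,"ty": 0,"tz": 0,"fingers": 255},{"rx": 0,"ry": 0,"rz": -0.18,"tx": 0,"ty": 0,"tz": 0,"fingers": 255},{"rx": 0,"ry": 0,"rz": -0.18,"tx": 0,"ty": 0,"tz": 0,"fingers": 255},{"rx": 0,"ry": 0,"rz": -0.18,"tx": 0,"ty": 0,"tz": 0,"fingers": 255},{"rx": 0,"ry": 0,"rz": -0.18,"tx": 0,"ty": 0,"tz": 0,"fingers": 255},{"rx": 0,"ry": 0,"rz": -0.18,"tx": 0,"ty": 0,"tz": 0,"fingers": 255},{"rx": 0,"ry": 0,"rz": -0.07,"tx": 0,"ty": 0,"tz": 0,"fingers": 255},{"rx": 0,"ry": 0,"rz": 0,"tx": 0,"ty": 0,"tz": 0,"fingers": 255},{"rx": 0,"ry": 0,"rz": 0,"tx": 0,"ty": 0,"tz": 0,"fingers": 255}])

```text
t: 8.4
tcp_pos: [0.5259, 0.2807, 0.147]
orientation: [-2.308, -2.131, 0.001]
contact_force: [0.4, 0.4, -2.0]
grip_width: 0.0265
```

```bash
python3 -c "
from look import *
look(4,(90,120,270,300),(180,180,380,360))"
```

```text
8.4 [0.5259 0.2807 0.147 ] yaw 85.44436318301871 [-0. -0. -1.] [ 0.35   0.372 -0.031  1.169 -0.     0.429] [ 0.42761297  0.43122714 -2.00446206] 0.0264529573452755
```

View pics/g4.png

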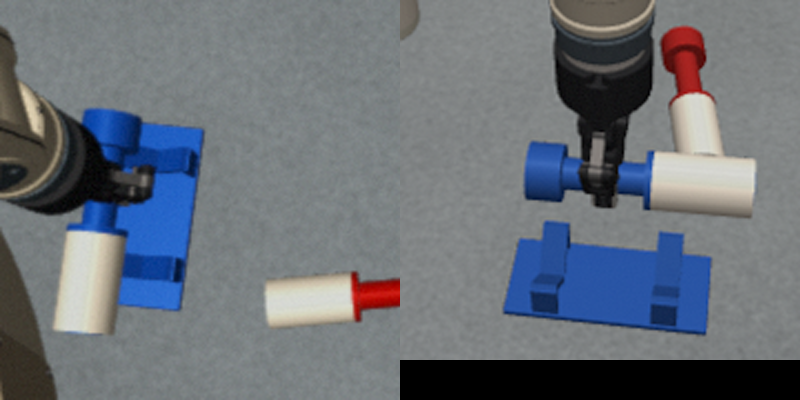

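The picture shows the roller held level above the cradle. Its foot is at (111,128) in the top view and (546,171) in the side view, and its head is at (90,280) and (701,184). I'll triangulate those centres to check the offset along the axis.

```bash
python3 - <<'E'
from h import *
T,S=load("top4.npz"),load("side4.npz")
t=lambda x,y:np.array([x,y])/2.2222-.3+[90,120]
s=lambda x,y:np.array([x-400,y])/2-.3+[180,180]
w=mask(S,"w",(300,245,365,292));x,y,ww,hh=cv2.boundingRect(w);print("side head",x,y,ww,hh)
w=mask(T,"w",(110,220,150,275));print("top head",cv2.boundingRect(w))
b=mask(S,"b",(235,245,310,285));print("side blue cols",(b.sum(0)//255)[238:308].tolist())
H,e1=tri(T,t(90.5,280.5),S,s(701.5,184));F,e2=tri(T,t(111,128),S,s(546.5,171))
D=H-F;u=D/np.linalg.norm(D);print(H,e1,F,e2,"sep",np.linalg.norm(D),"yaw",np.degrees(np.arctan2(D[1],D[0])),"pitch",np.degrees(np.arcsin(u[2])))
print("origin from head",H-.08*u,"from foot",F+.05*u)
# side-only: neck edges & ends onto vertical plane through axis (y along yaw 175.5 through 0.526,0.281)
n=np.array([np.sin(np.radians(175.5)),-np.cos(np.radians(175.5)),0]);p0=np.array([.526,.281,0]);ax=np.array([n[1]*-1,n[0],0])
for q in((525,170),(568,172),(647,180),(755,187)):
    c,v=ray(S,s(*q));X=c+v*((p0-c)@n)/(v@n);print(q,np.round(X,4),"along(+x world)",round(float((X-p0)@[np.cos(np.radians(-4.5)),np.sin(np.radians(-4.5)),0]),4))
E
```

```text
side head 305 245 54 39
top head (113, 224, 30, 47)
side blue cols [0, 0, 0, 0, 7, 21, 27, 29, 29, 29, 29, 29, 29, 29, 29, 28, 28, 28, 29, 29, 29, 29, 29, 27, 22, 21, 16, 16, 16, 16, 16, 14, 9, 1, 0, 0, 0, 0, 0, 0, 0, 0, 0, 0, 0, 0, 0, 0, 0, 0, 2, 15, 15, 16, 16, 16, 16, 16, 15, 16, 16, 16, 16, 16, 23, 26, 29, 13, 4, 0]
[0.4463819  0.28596905 0.16468573] 0.002837696551278467 [0.57906766 0.27604669 0.16493637] 0.004822899572829817 sep 0.13305647618190108 yaw 175.72333030133825 pitch -0.1079290886382436
origin from head [0.52615901 0.28000324 0.16483643] from foot [0.52920697 0.27977532 0.16484219]
(525, 170) [0.5952 0.2756 0.1642] along(+x world) 0.0695
(568, 172) [0.5581 0.2785 0.1666] along(+x world) 0.0322
(647, 180) [0.4908 0.2838 0.1652] along(+x world) -0.0353
(755, 187) [0.4008 0.2909 0.1684] along(+x world) -0.1256
```

The held roller's origin is at about (0.527, 0.280), its yaw is 175.7° and it is level. It is within 2 mm of the cradle axis. The axis is 18 mm above the TCP, so it should seat at TCP z ≈ 0.029. Descending, slowly at the end.

step_arm(targets=[{"rx": 0,"ry": 0,"rz": 0,"tx": 0,"ty": 0,"tz": 0.2,"fingers": 255},{"rx": 0,"ry": 0,"rz": 0,"tx": 0,"ty": 0,"tz": 0.3,"fingers": 255},{"rx": 0,"ry": 0,"rz": 0,"tx": 0,"ty": 0,"tz": 0.3,"fingers": 255},{"rx": 0,"ry": 0,"rz": 0,"tx": 0,"ty": 0,"tz": 0.2,"fingers": 255},{"rx": 0,"ry": 0,"rz": 0,"tx": 0,"ty": 0,"tz": 0.05,"fingers": 255},{"rx": 0,"ry": 0,"rz": 0,"tx": 0,"ty": 0,"tz": 0.04,"fingers": 255},{"rx": 0,"ry": 0,"rz": 0,"tx": 0,"ty": 0,"tz": 0.03,"fingers": 255},{"rx": 0,"ry": 0,"rz": 0,"tx": 0,"ty": 0,"tz": 0.02,"fingers": 255},{"rx": 0,"ry": 0,"rz": 0,"tx": 0,"ty": 0,"tz": 0,"fingers": 255},{"rx": 0,"ry": 0,"rz": 0,"tx": 0,"ty": 0,"tz": 0,"fingers": 255}])

```text
t: 9.75
tcp_pos: [0.5262, 0.2808, 0.0335]
orientation: [2.306, 2.133, 0.001]
contact_force: [0.7, 1.3, -1.0]
grip_width: 0.0267
```

step_arm(targets=[{"rx": 0,"ry": 0,"rz": 0,"tx": 0,"ty": 0,"tz": 0.01,"fingers": 255},{"rx": 0,"ry": 0,"rz": 0,"tx": 0,"ty": 0,"tz": 0.01,"fingers": 255},{"rx": 0,"ry": 0,"rz": 0,"tx": 0,"ty": 0,"tz": 0.01,"fingers": 255},{"rx": 0,"ry": 0,"rz": 0,"tx": 0,"ty": 0,"tz": 0,"fingers": 255},{"rx": 0,"ry": 0,"rz": 0,"tx": 0,"ty": 0,"tz": 0,"fingers": 255}])

```text
t: 10.38
tcp_pos: [0.5262, 0.2809, 0.0305]
orientation: [-2.306, -2.133, -0.001]
contact_force: [0.6, 3.4, 1.6]
grip_width: 0.0267
```

step_arm(targets=[{"rx": 0,"ry": 0,"rz": 0,"tx": 0.01,"ty": 0,"tz": 0.005,"fingers": 255},{"rx": 0,"ry": 0,"rz": 0,"tx": 0,"ty": 0,"tz": 0.005,"fingers": 255},{"rx": 0,"ry": 0,"rz": 0,"tx": 0,"ty": 0,"tz": 0,"fingers": 255},{"rx": 0,"ry": 0,"rz": 0,"tx": 0,"ty": 0,"tz": 0,"fingers": 255}])

```text
t: 10.88
tcp_pos: [0.5261, 0.2814, 0.03]
orientation: [2.306, 2.132, 0.0]
contact_force: [-2.2, -0.7, 8.1]
grip_width: 0.0263
```

Fz has gone from −2 N to +8 N and the lateral force is small, so the roller is resting on the notches. I'll let it settle, then look.

step_arm(targets=[{"rx": 0,"ry": 0,"rz": 0,"tx": 0,"ty": 0,"tz": 0,"fingers": 255},{"rx": 0,"ry": 0,"rz": 0,"tx": 0,"ty": 0,"tz": 0,"fingers": 255},{"rx": 0,"ry": 0,"rz": 0,"tx": 0,"ty": 0,"tz": 0,"fingers": 255},{"rx": 0,"ry": 0,"rz": 0,"tx": 0,"ty": 0,"tz": 0,"fingers": 255},{"rx": 0,"ry": 0,"rz": 0,"tx": 0,"ty": 0,"tz": 0,"fingers": 255},{"rx": 0,"ry": 0,"rz": 0,"tx": 0,"ty": 0,"tz": 0,"fingers": 255},{"rx": 0,"ry": 0,"rz": 0,"tx": 0,"ty": 0,"tz": 0,"fingers": 255},{"rx": 0,"ry": 0,"rz": 0,"tx": 0,"ty": 0,"tz": 0,"fingers": 255}])

```text
t: 11.88
tcp_pos: [0.5261, 0.2815, 0.03]
orientation: [2.307, 2.132, 0.0]
contact_force: [-2.4, -0.3, 8.3]
grip_width: 0.0266
```

```bash
python3 -c "
from look import *
look(5,(100,130,220,290),(220,240,350,360))"
```

```text
11.875 [0.5261 0.2815 0.03  ] yaw 85.49730581427367 [ 0. -0. -1.] [ 0.351  0.461 -0.209  0.9   -0.001  0.43 ] [-2.43808496 -0.3217584   8.29388394] 0.02661442089194127
```

View pics/g5.png

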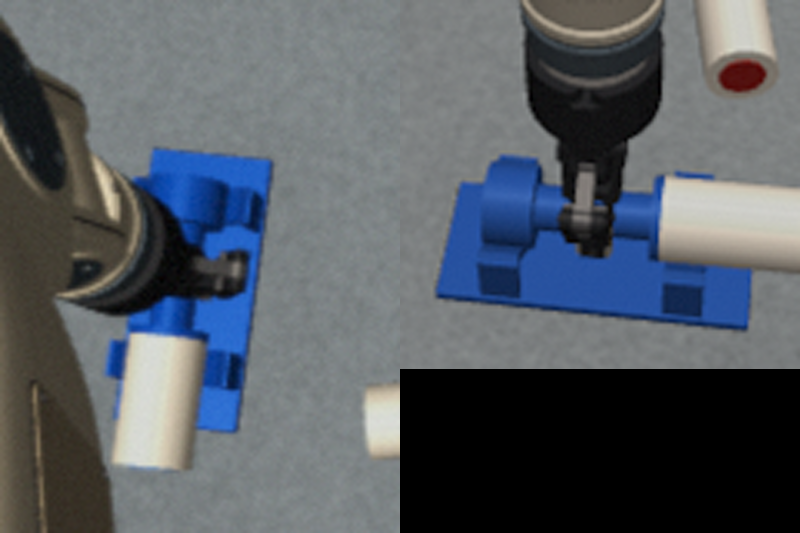

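The foot sits in the left notch at (505,250) and the head in the right notch at (685,230), with the roller lying along the cradle. Releasing, then retreating straight up.

step_arm(targets=[{"rx": 0,"ry": 0,"rz": 0,"tx": 0,"ty": 0,"tz": 0,"fingers": 120},{"rx": 0,"ry": 0,"rz": 0,"tx": 0,"ty": 0,"tz": 0,"fingers": 80},{"rx": 0,"ry": 0,"rz": 0,"tx": 0,"ty": 0,"tz": 0,"fingers": 0},{"rx": 0,"ry": 0,"rz": 0,"tx": 0,"ty": 0,"tz": 0,"fingers": 0},{"rx": 0,"ry": 0,"rz": 0,"tx": 0,"ty": 0,"tz": 0,"fingers": 0},{"rx": 0,"ry": 0,"rz": 0,"tx": 0,"ty": 0,"tz": 0,"fingers": 0},{"rx": 0,"ry": 0,"rz": 0,"tx": 0,"ty": 0,"tz": 0,"fingers": 0}])

```text
t: 12.85
tcp_pos: [0.5261, 0.2817, 0.0293]
orientation: [-2.306, -2.133, 0.0]
contact_force: [0.0, -0.0, -0.5]
grip_width: 0.0854
```

step_arm(targets=[{"rx": 0,"ry": 0,"rz": 0,"tx": 0,"ty": 0,"tz": -0.1,"fingers": 0},{"rx": 0,"ry": 0,"rz": 0,"tx": 0,"ty": 0,"tz": -0.2,"fingers": 0},{"rx": 0,"ry": 0,"rz": 0,"tx": 0,"ty": 0,"tz": -0.3,"fingers": 0},{"rx": 0,"ry": 0,"rz": 0,"tx": 0,"ty": 0,"tz": -0.4,"fingers": 0},{"rx": 0,"ry": 0,"rz": 0,"tx": 0,"ty": 0,"tz": -0.4,"fingers": 0},{"rx": 0,"ry": 0,"rz": 0,"tx": 0,"ty": 0,"tz": -0.3,"fingers": 0},{"rx": 0,"ry": 0,"rz": 0,"tx": -0.3,"ty": 0,"tz": 0,"fingers": 0},{"rx": 0,"ry": 0,"rz": 0,"tx": -0.5,"ty": 0,"tz": 0,"fingers": 0},{"rx": 0,"ry": 0,"rz": 0,"tx": -0.5,"ty": 0,"tz": 0,"fingers": 0},{"rx": 0,"ry": 0,"rz": 0,"tx": -0.5,"ty": 0,"tz": 0,"fingers": 0},{"rx": 0,"ry": 0,"rz": 0,"tx": -0.5,"ty": 0,"tz": 0,"fingers": 0},{"rx": 0,"ry": 0,"rz": 0,"tx": -0.3,"ty": 0,"tz": 0,"fingers": 0},{"rx": 0,"ry": 0,"rz": 0,"tx": 0,"ty": 0,"tz": 0,"fingers": 0},{"rx": 0,"ry": 0,"rz": 0,"tx": 0,"ty": 0,"tz": 0,"fingers": 0}])

```text
t: 14.6
tcp_pos: [0.5059, 0.0228, 0.1998]
orientation: [2.307, 2.132, 0.001]
contact_force: [0.8, -0.2, -0.0]
grip_width: 0.0853
```

```bash
python3 -c "
from look import *
s,a=look(6,(100,130,220,290),(220,240,350,360))
T,S=a
for n,d,o,r in(('yellow side',S,load('side0.npz'),(260,95,360,155)),('red side',S,load('side0.npz'),(305,190,350,275))):
    x0,y0,x1,y1=r;print(n,'mean abs diff',np.abs(d['img'][y0:y1,x0:x1].astype(int)-o['img'][y0:y1,x0:x1]).mean())
"
```

```text
14.6 [0.5059 0.0228 0.1998] yaw 85.50721890452138 [ 0.001  0.    -1.   ] [-0.121  0.196 -0.143  1.231  0.    -0.042] [ 0.77878953 -0.17330706 -0.02109364] 0.08527753389138892
yellow side mean abs diff 25.953388888888888
red side mean abs diff 1.8847058823529412
```

View pics/g6.png

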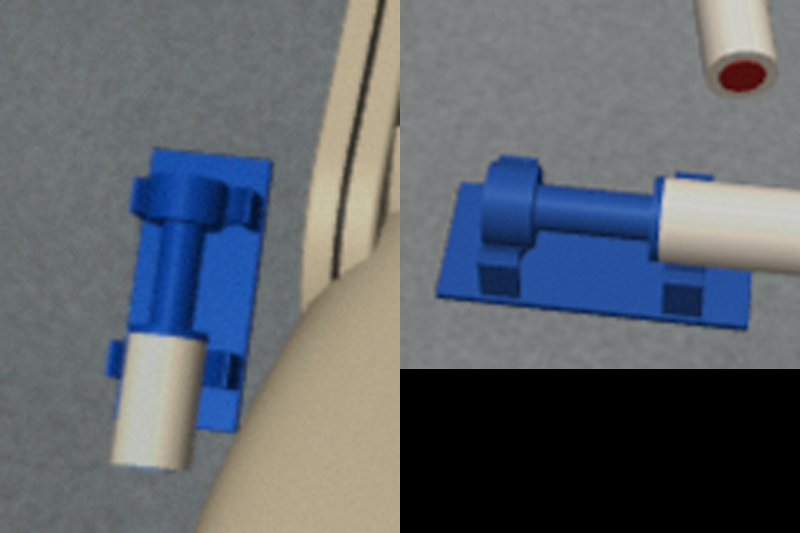

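The roller lies in both notches with the gripper clear. In the top view the handle runs from (183,222) to (176,325), and in the side view from (540,207) to (655,217). A numeric check of the seat comes before handing in; the yellow difference is probably the arm standing in front of it.

```bash
python3 - <<'E'
from h import *
T,S=load("top6.npz"),load("side6.npz")
t=lambda x,y:np.array([x,y])/(400/120)-.35+[100,130]
s=lambda x,y:np.array([x-400,y])/(400/130)-.35+[220,240]
A,e=tri(T,t(183,222),S,s(540,207));B,g=tri(T,t(176,327),S,s(656,217))
D=B-A;M=(A+B)/2;print(A,e,B,g,"len",np.linalg.norm(D),"yaw",np.degrees(np.arctan2(D[1],D[0])),"mid",M)
c,v=ray(S,s(540,207));
for z in(.047,):
    E=[plane(d,p,z) for d,p in((S,s(540,207)),(S,s(656,217)),(T,t(183,222)),(T,t(176,327)))];print(np.round(E,4).tolist())
w=mask(S,"w",(300,290,375,340));W=cv2.boundingRect(w);print("head side",W,"end",plane(S,(W[0]+W[2],W[1]+W[3]/2),.047))
S0=load("side0.npz")["img"].astype(int);d=np.abs(S["img"].astype(int)-S0).max(2)>40
print("changed px yellow roi rows:",np.nonzero(d[95:155,260:360].any(1))[0][[0,-1]]+95,"cols",np.nonzero(d[95:155,260:360].any(0))[0][[0,-1]]+260)
cv2.imwrite("pics/full.png",np.hstack([T["img"],S["img"]])[:,:,::-1][::1]);cv2.imwrite("pics/s6.png",S["img"][:,:,::-1])
E
```

```text
[0.56266248 0.27873649 0.04822168] 0.0054832333058066045 [0.49297973 0.28079061 0.04431143] 0.006084950958255573 len 0.06982259892739705 yaw 178.3115135586246 mid [0.5278211  0.27976355 0.04626655]
[[0.56, 0.2784, 0.047], [0.49, 0.2831, 0.047], [0.5657, 0.279, 0.047], [0.4957, 0.2798, 0.047]]
head side (304, 298, 49, 28) end [0.3979437  0.28387758 0.047     ]
changed px yellow roi rows: [ 95 154] cols [278 319]
```

View pics/s6.png

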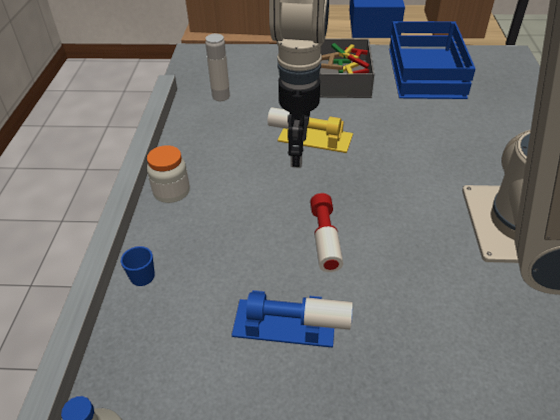

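The handle middle measures (0.528, 0.280, 0.046), against a target of (0.526, 0.281, 0.047). The red roller at (325,232) and the yellow one at (310,125) are where they were; the gripper only stands in front of the yellow one. Handing in.

```bash
python3 -c "
from station import env
print(env.hand_in())"
```

```text
the job is handed in; nothing more can be done
None
```

The blue lint roller is back in the blue cradle, with its foot in one notch and its head in the other. I gripped it by the handle, turned it over the cradle and lowered it until the upward force on the gripper was about 8 N. I held it there for about 1 s, opened the gripper and moved clear. The job took about 15 s of the 38 s allowed.

**Seat:** after release, the middle of the handle measured (0.528, 0.280, 0.046) m. The target was (0.526, 0.281, 0.047) m, so it is within about 2 mm.

**Weaker readings:** the two camera rays in that last check missed each other by 5–6 mm. The yaw from it was 178°, against about 175.5° for the cradle, so I take that as rough handle points rather than a real tilt.

**Other rollers:** the red roller's image is unchanged. The pixel check on the yellow one failed only where the gripper stood in front of it, and by eye it is where it was.

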